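Stir a tumbled load over the grate until the beads drop out

TASK

A tumbled load, six white ceramic beads and two big glass blocks, lies on the grate of the round media separator: take the wooden paddle out of the cup and stir with its blade until all six beads have dropped through the grate and only the glass is left on it. Work gently and by feel: never press or knock the paddle hard on a bead, the glass or the separator, never shove the separator from its place, touch the beads with nothing but the paddle, and leave the pine block alone. Then stand the paddle back in its cup, blade down, and let go.

Things in the scene. Friction and masses are not known exactly. Their poses are not given: they have to be found in the camera images.
- separator: media separator: a loose round aluminium pan of 0.9 kg, 192 mm across, 103 mm high, open above, two wire loops on its +y and -y sides (74 mm high, to 115 mm from its axis). A grate divides it: above, the wall's inner radius is 88 mm; below is a closed receiver 49 mm deep. It slides on the bench if pushed with some 8 N. Origin: centre of the underside on the bench, z up
- grate (a point): centre of the grate's upper face, 60 mm above the separator's origin. Solid: a hub of radius 54 mm and four arms 48 mm wide from hub to wall, at 45, 135, 225, 315 degrees from the separator's x axis. Two loose glass octagons, poses not given, stand on it, 59 mm wide, 42 mm high, 0.24 to 0.32 kg: one towards +x, one towards -x; the gap between, 12 to 14 mm, runs along y, up to 14 mm off the middle
- paddle: wooden paddle, 50 g, 195 mm long: a flat blade 30 mm wide, 8 mm thick, 90 mm long, then a handle 18 x 12 mm. It leans in the cup, blade down, about 24 degrees from upright, towards its +y or -y side. Origin: middle of the blade's free end (tip); z runs from the tip to the handle's end, x across the width, y across the thickness (grip the handle there, 12 mm)
- opening_1 (a point): the grate's opening along the separator's +x axis: this point lies 68 mm from the axis, level with the grate's upper face. The opening reaches from the hub, 54 mm from the axis, to a straight edge at 82 mm and widens outward from 40 to 76 mm; a bead drops once its centre is over it; the glass cannot
- opening_2 (a point): the grate's opening along the separator's +y axis: this point lies 68 mm from the axis, level with the grate's upper face. The opening reaches from the hub, 54 mm from the axis, to a straight edge at 82 mm and widens outward from 40 to 76 mm; a bead drops once its centre is over it; the glass cannot
- opening_3 (a point): the grate's opening along the separator's -x axis: this point lies 68 mm from the axis, level with the grate's upper face. The opening reaches from the hub, 54 mm from the axis, to a straight edge at 82 mm and widens outward from 40 to 76 mm; a bead drops once its centre is over it; the glass cannot
- opening_4 (a point): the grate's opening along the separator's -y axis: this point lies 68 mm from the axis, level with the grate's upper face. The opening reaches from the hub, 54 mm from the axis, to a straight edge at 82 mm and widens outward from 40 to 76 mm; a bead drops once its centre is over it; the glass cannot
- paddle_tip (a point): middle of the blade's free end (the paddle's origin)
- paddle_handle (a point): middle of the handle, 160 mm from the tip: where to grip
- cup: open grey plastic slurry cup, 71 mm across the rim, 88 mm high, tapering to 52 mm at the foot, inside about 64 mm wide at the rim and 45 mm at the 4 mm thick bottom; it stands firm and does not move. Origin: centre of the underside, z up
- wood_block: bystander: pale pine block, 45 x 70 x 45 mm. Origin: centre of the underside
- bead_1: ceramic tumbling bead: a white ball 24 mm across, 22 g, at the start lying still on the grate, either on an arm or on the hub between the glass blocks; it rolls only when pushed. Origin: its centre. It is through the grate once its centre is less than 45 mm above the separator's origin
- bead_2: ceramic tumbling bead: a white ball 24 mm across, 22 g, at the start lying still on the grate, either on an arm or on the hub between the glass blocks; it rolls only when pushed. Origin: its centre. It is through the grate once its centre is less than 45 mm above the separator's origin
- bead_3: ceramic tumbling bead: a white ball 24 mm across, 22 g, at the start lying still on the grate, either on an arm or on the hub between the glass blocks; it rolls only when pushed. Origin: its centre. It is through the grate once its centre is less than 45 mm above the separator's origin
- bead_4: ceramic tumbling bead: a white ball 24 mm across, 22 g, at the start lying still on the grate, either on an arm or on the hub between the glass blocks; it rolls only when pushed. Origin: its centre. It is through the grate once its centre is less than 45 mm above the separator's origin
- bead_5: ceramic tumbling bead: a white ball 24 mm across, 22 g, at the start lying still on the grate, either on an arm or on the hub between the glass blocks; it rolls only when pushed. Origin: its centre. It is through the grate once its centre is less than 45 mm above the separator's origin
- bead_6: ceramic tumbling bead: a white ball 24 mm across, 22 g, at the start lying still on the grate, either on an arm or on the hub between the glass blocks; it rolls only when pushed. Origin: its centre. It is through the grate once its centre is less than 45 mm above the separator's origin

How it is judged:
By the outcome, as a careful person would: the job done as asked, in the order asked, and still so for the second after the job is handed in, with the robot touching nothing.
It also fails if it takes over 72 s, if anything falls off the work surface, if the arm or the gripper's body presses on something with over 40 N, if the wrist force passes 120 N, or if a joint passes its speed limit or range.

ROBOT

A 6-joint arm with a two-finger parallel gripper is mounted at the origin on a cart in front of the work surface, level with it; the furniture and walls round the work are solid. World frame = base frame: x ahead of the robot, y to its left, z up, the work surface at z = 0. Lengths are in mm, angles in degrees, forces in N, time in s.
With the tool pointing down it reaches from about 350 to 850 mm from the base axis. Payload 8.1 kg.
Tool frame: the origin (TCP) lies midway between the tips of the shut fingers; the grasp point (between the pads) lies 19 mm behind it; z points along the fingers, y is the line along which they close (so a half turn about z gives the same grasp; the last joint's range is limited). The gripper opens to 85 mm and grips with 20 to 120 N. Pads are 22 mm wide; open, the fingers measure 114 mm over their backs; the gripper's body (76 mm by 85 mm) begins 54 mm behind the grasp point. The pads swing forward as they close: fully open they stand 13 mm farther back than shut.
Start: joints at [-79.607, 7.471, 85.268, -0, 87.261, -4.893], TCP at [158.208, -578.771, 231.292] pointing down, gripper open.
Joint ranges: [-169.43, 169.43], [-51.17, 129.36], [1.28, 143.12], [-76.62, 256.62], [0, 156.53], [-152.29, 152.29]. Speed limits (degrees/s): [136.94, 136.94, 159.86, 180, 180, 180].

INTERFACE

Orientations are given as [roll, pitch, yaw] about the fixed x, y, z axes, in that order (R = Rz(yaw) Ry(pitch) Rx(roll)).
In Python, from bench import r, snapshot gives the robot as it stands (r), with the cameras as plain functions.
- The arm moves only by the shell command python3 steer.py FILE [FORCE], which reads ROWS from the file FILE. ROWS is a JSON list of rows, 1 to 8 of them, each of 7 numbers: a rotation vector rx, ry, rz in degrees, then dx, dy, dz in mm, then the finger opening in mm; each row is the pose to reach, as a shift and turn from the pose commanded when the command began, along the tool's axes at that moment; what a row does not reach only later rows make up. A row lasts 1/8 s, in which the tool goes at most 62.5 mm and 10.7 degrees, less where a joint would pass 70% of its speed; a pose out of reach is approached as far as the arm can. The fingers move at their own pace and stop on an object; FORCE is the grip in N (left out, the last holds). Time passes only in rows, so rows that do not move let the fingers close. It prints the time, the measured TCP pose, the force, the opening and the grip force at its end. Input that does not fit is refused with a message, and nothing moves.
- r.sense(): the state, without advancing time (a new reading comes with each control period).
- snapshot(name): name is "scene" or "top"; returns a dict with "pixels" (400x640x3 uint8, blue, green, red), "fx", "fy", "cx", "cy" (pixels), "D" ([k1, k2, p1, p2, k3] as OpenCV has them; the pictures are not rectified), "pose" (4x4, takes a point from camera to world coordinates). Camera axes: x right, y up, looking along -z (the intrinsics and any distortion apply to the point x, -y, -z); pixel columns grow to the right and rows downward; lengths in mm; the calibration is good to about 2 mm. A picture is of the moment at which its call begins. There is no depth.
- r.hand_in(): hands the job in; it is judged then, once.
The state is a dict: "time": time; "joint_pos": joint angles; "qd": joint speeds; "joint_efforts": joint torques, N m; "tool_pos": TCP position; "tcp_rot": TCP orientation; "ft_force": force on the tool from outside, world axes, zero at the start; "wrist_torque": the same for the moment, N m; "finger_gap": finger opening in mm; "grip_force": force on a finger pad.
Only numpy, scipy, OpenCV 4.12 (cv2) and the standard library are available. Lean on these libraries where they do the work, as an engineer would, in place of code of your own. Each camera call takes 0.05 s, during which the arm holds its last target. There are 200 camera calls.

## Working session

There is one attempt and no reset: what is moved stays moved. The work goes in short steps, Python scripts to look and compute and a shell command to move; the robot and the scene stay as the last step left them, time stands still between calls to the robot, and variables do not carry over. Pictures are saved under pics/ and viewed, at most 10 in all, crops included, and the job is handed in when it is done.

```bash
ls; mkdir -p pics
python3 - <<'E'
from bench import r, snapshot
import cv2,numpy as np
for n in("scene","top"):
    s=snapshot(n);cv2.imwrite(f"pics/{n}0.png",s["pixels"]);print(n,s["fx"],s["fy"],s["cx"],s["cy"],s["D"]);print(np.round(s["pose"],3).tolist())
print(r.sense())
E
```

```text
bench.py
pics
steer.py
scene 424.9417871455507 424.9417871455507 326.943672860926 194.05908634823544 [-0.03698067  0.          0.          0.          0.        ]
[[-0.767, 0.288, -0.573, -49.898], [-0.641, -0.334, 0.691, 665.474], [0.008, 0.897, 0.441, 568.092], [0.0, 0.0, 0.0, 1.0]]
top 441.5761213798218 441.5761213798218 309.84652615141107 198.5157293538397 [-0.11484285  0.          0.          0.          0.        ]
[[-0.015, 0.997, -0.078, 448.238], [-1.0, -0.015, -0.005, -14.378], [-0.006, 0.078, 0.997, 977.504], [0.0, 0.0, 0.0, 1.0]]
{'time': 0.1, 'joint_pos': array([-7.96093441e+01,  7.51249491e+00,  8.53247022e+01,  1.68833778e-05,
        8.72618346e+01, -4.89372699e+00]), 'qd': array([-0.03195269, -0.03169339, -0.16509773,  0.03763223, -0.00639021,
       -0.02282252]), 'joint_efforts': array([ 3.27910704e-03, -5.70949566e+01, -5.01943409e+01, -1.02543513e-04,
        8.08174373e-03, -2.13105506e-05]), 'tool_pos': array([ 158.08857371, -578.26949515,  230.31553506]), 'tcp_rot': array([-1.79901331e+02, -8.46497784e-03,  1.52843748e+01]), 'ft_force': array([ 0.11122612, -0.39145229,  0.03157288]), 'wrist_torque': array([-0.00520582,  0.01151916,  0.02359113]), 'grip_force': 0.0, 'finger_gap': 85.32698593351023}
```

View pics/scene0.png

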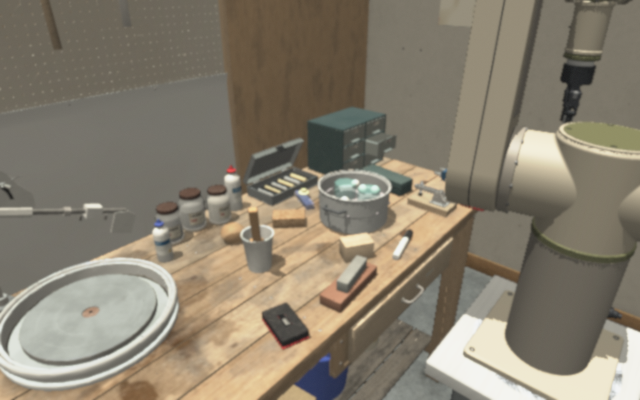

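View pics/top0.png

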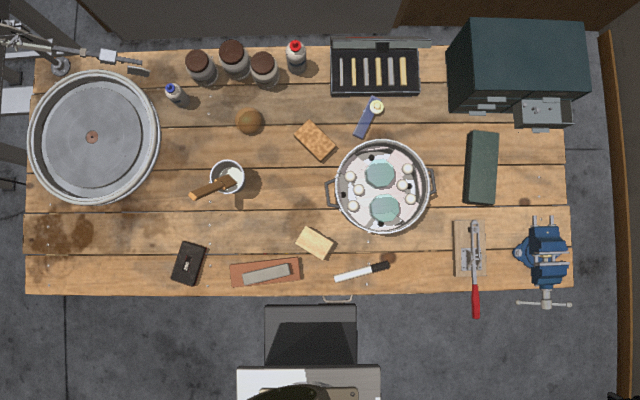

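Scene: cup at about (258,250) and separator at (354,200). Top: separator centred near (382,187), glass octagons at (380,175) and (384,208), cup at (227,177), paddle handle end at (194,192), pine block at (315,242).

```bash
cat > h.py <<'E'
from bench import r, snapshot
import cv2,numpy as np
from scipy.spatial.transform import Rotation as R
np.set_printoptions(precision=1,suppress=True)
def K(s): return np.array([[s["fx"],0,s["cx"]],[0,s["fy"],s["cy"]],[0,0,1.]])
F=np.diag([1,-1,-1.])
def ray(s,uv):
    p=cv2.undistortPoints(np.array(uv,float).reshape(-1,1,2),K(s),np.array(s["D"])).reshape(-1,2)
    P=np.array(s["pose"]);d=np.c_[p[:,0],-p[:,1],-np.ones(len(p))]@P[:3,:3].T
    return P[:3,3],d
def atz(s,uv,z):
    o,d=ray(s,uv);return o+d*((z-o[2])/d[:,2])[:,None]
def proj(s,X):
    P=np.array(s["pose"]);c=(np.array(X,float).reshape(-1,3)-P[:3,3])@P[:3,:3]@F
    return cv2.projectPoints(c,np.zeros(3),np.zeros(3),K(s),np.array(s["D"]))[0].reshape(-1,2)
def tri(s1,u1,s2,u2):
    A=np.zeros((3,3));b=np.zeros(3);L=[]
    for s,u in((s1,u1),(s2,u2)):
        o,d=ray(s,[u]);d=d[0]/np.linalg.norm(d[0]);M=np.eye(3)-np.outer(d,d);A+=M;b+=M@o;L.append((o,M))
    x=np.linalg.solve(A,b);return x,[np.linalg.norm(M@(x-o)) for o,M in L]
def crop(s,x0,y0,w,h,k): return cv2.resize(s["pixels"][y0:y0+h,x0:x0+w],None,fx=k,fy=k,interpolation=cv2.INTER_CUBIC)
E
python3 - <<'E'
from h import *
t=snapshot("top");s=snapshot("scene")
a=crop(t,322,132,120,110,5);
cv2.imwrite("pics/c1.png",a)
b=np.hstack([crop(t,180,150,66,60,6),crop(s,230,200,66,80,4.5)[:360]]);c=crop(s,310,165,90,70,4)
H=np.zeros((360+280,b.shape[1],3),np.uint8)[:600];H[:360]=b;H[360:600,:360]=c[:240]
cv2.imwrite("pics/c2.png",H);print(H.shape)
print("sep",atz(t,[[382,187]],103),"cup",atz(t,[[227,177]],88),"block",atz(t,[[315,242]],45))
E
```

```text
(600, 693, 3)
sep [[ 537.7 -154.2  103. ]] cup [[564.7 158.4  88. ]] block [[429.5 -19.1  45. ]]
```

View pics/c1.png

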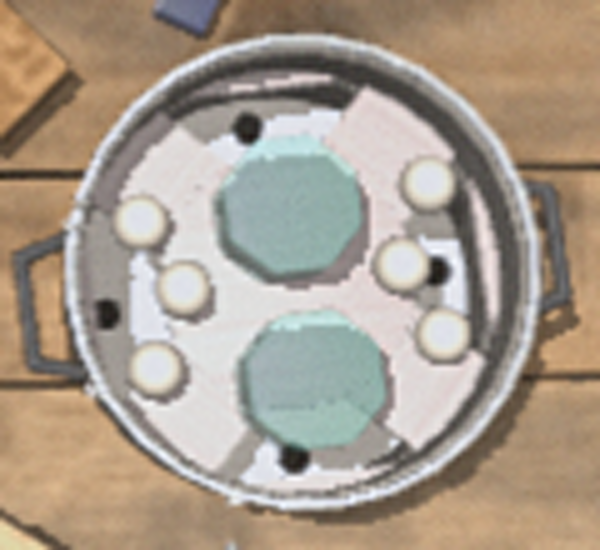

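View pics/c2.png

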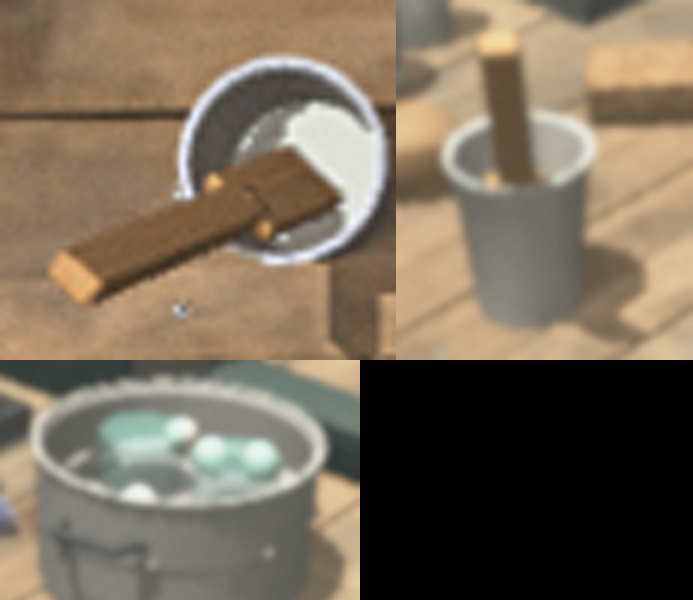

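c1: beads at (141,222), (185,290), (157,370) on the left (+y) and (428,184), (402,265), (442,334) on the right. Glass tops are near (291,208) and (314,380), loops at (40,310) and (545,245). c2: handle end at top (78,277), with shoulder corners (213,183) and (264,228).

```bash
cat > m.py <<'E'
from h import *
t=snapshot("top");s=snapshot("scene")
f=lambda p,k,x0,y0:[(p[0]+.5)/k-.5+x0,(p[1]+.5)/k-.5+y0]
T=lambda p:f(p,6,180,150)
S=lambda p:f((p[0]-396,p[1]),4.5,230,200)
C=lambda p:f(p,5,322,132)
for n,a,b in(("end",(78,277),(498,43)),("shA",(213,183),(493,180)),("shB",(264,228),(540,178)),("cuprim",(283,160),(518,150))):
    x,e=tri(t,T(a),s,S(b));print(n,x,e)
# separator rim: outer ellipse pts
rim=[(68,275),(540,270),(304,36),(304,508)]
print("rim",atz(t,[C(p) for p in rim],103))
c=atz(t,[C(p) for p in rim],103);c0=(c[:2].mean(0)+c[2:].mean(0))/2
L=atz(t,[C((28,312)),C((555,245))],72);d=L[0]-L[1];yaw=np.arctan2(-d[0],d[1]);print("sep",c0,"yaw",np.degrees(yaw),np.linalg.norm(d[:2]),L)
Ri=np.array([[np.cos(yaw),np.sin(yaw)],[-np.sin(yaw),np.cos(yaw)]])
B=[(141,222),(185,290),(157,370),(428,184),(402,265),(442,334)]
print("beads",atz(t,[C(p) for p in B],72)@np.eye(3),"\n",(atz(t,[C(p) for p in B],72)-c0)[:,:2]@Ri.T)
G=[(291,208),(314,380)]
print("glass",(atz(t,[C(p) for p in G],102)-c0)[:,:2]@Ri.T)
E
python3 m.py
```

```text
end [519.1 203.9 181.3] [np.float64(0.0010043534391919768), np.float64(0.0010043534392696664)]
shA [558.3 182.7  86.3] [np.float64(0.935963057687571), np.float64(0.9359630576875995)]
shB [543.2 165.8  85.4] [np.float64(0.14171776590570878), np.float64(0.14171776590576407)]
cuprim [566.1 158.8  88.4] [np.float64(0.05834377229218168), np.float64(0.058343772292149376)]
rim [[ 539.9  -60.8  103. ]
 [ 539.2 -250.5  103. ]
 [ 635.4 -158.   103. ]
 [ 445.8 -152.6  103. ]]
sep [ 540.1 -155.5  103. ] yaw 6.398908911300374 221.27632215231063 [[ 528.1  -45.7   72. ]
 [ 552.7 -265.6   72. ]]
beads [[ 564.7  -93.1   72. ]
 [ 536.2 -110.6   72. ]
 [ 503.3  -98.3   72. ]
 [ 579.  -213.    72. ]
 [ 545.3 -201.    72. ]
 [ 516.4 -216.8   72. ]] 
 [[ 31.4  59.3]
 [  1.2  45. ]
 [-30.1  60.9]
 [ 32.2 -61.5]
 [  0.1 -45.8]
 [-30.4 -58.3]]
glass [[ 25.9   1.8]
 [-43.5   2.3]]
```

```bash
cat > d.py <<'E'
from h import *
def delta(p,Rt,q=None):
    q=q or r.sense();Rn=R.from_euler("xyz",q["tcp_rot"],degrees=True)
    rv=(Rn.inv()*Rt).as_rotvec(degrees=True);d=Rn.inv().apply(np.array(p)-q["tool_pos"]);return rv,d
u=np.array([519.1,203.9,181.3])-np.array([550.7,174.2,85.9]);u/=np.linalg.norm(u)
tip=np.array([519.1,203.9,181.3])-195*u
xp=np.cross([u[0],u[1],0],[0,0,1]);xp=-xp/np.linalg.norm(xp); xp=xp if xp[0]>0 else -xp
RG=R.from_matrix(np.c_[xp,np.cross(-u,xp),-u])
YS=6.4
RV=R.from_euler("xyz",[180,0,90+YS],degrees=True)
SEP=np.array([540.1,-155.5,0.])
E
python3 - <<'E'
from d import *
print(u,tip,xp,RG.as_euler("xyz",True))
for k in(90,0):
    rv,d=delta(tip+(144+k)*u,RG);print(k,tip+(144+k)*u,rv,d,np.linalg.norm(rv),np.linalg.norm(d))
# overlay of octagons (sep aligned) on top
t=snapshot("top");img=cv2.resize(t["pixels"][132:242,322:442],None,fx=5,fy=5,interpolation=cv2.INTER_CUBIC)
M=R.from_euler("z",YS,degrees=True)
def pl(X,col,cl=True):
    p=(proj(t,M.apply(X)+SEP)-[322,132]+.5)*5-.5;cv2.polylines(img,[np.int32(p*8)],cl,col,1,cv2.LINE_AA,3)
a=np.radians(22.5+45*np.arange(8));oc=29.5/np.cos(np.pi/8)*np.c_[np.cos(a),np.sin(a)]
for c in((25.9,1.8),(-43.5,2.3)):
    for z,col in((102,(0,0,255)),(60,(255,0,0))): pl(np.c_[oc+c,np.full(8,z)],col)
for k in range(4):
    tr=R.from_euler("z",90*k,degrees=True).apply(np.array([[54,20,60],[82,38,60],[82,-38,60],[54,-20,60.]]));pl(tr,(0,160,0))
b=np.linspace(0,2*np.pi,60)
pl(np.c_[96*np.cos(b),96*np.sin(b),0*b+103],(255,0,255))
cv2.imwrite("pics/o1.png",img)
E
```

```text
[-0.3  0.3  0.9] [577.9 148.6   3.8] [ 0.7  0.7 -0. ] [155.6   0.   46.8]
90 [507.3 215.  216.8] [-23.9   6.7 -31. ] [ 546.  -673.4   14.6] 39.69243668627649 867.0687125146942
0 [534.5 189.4 134.9] [-23.9   6.7 -31. ] [ 565.5 -641.6   96.5] 39.69243668627649 860.6360914601263
```

View pics/o1.png

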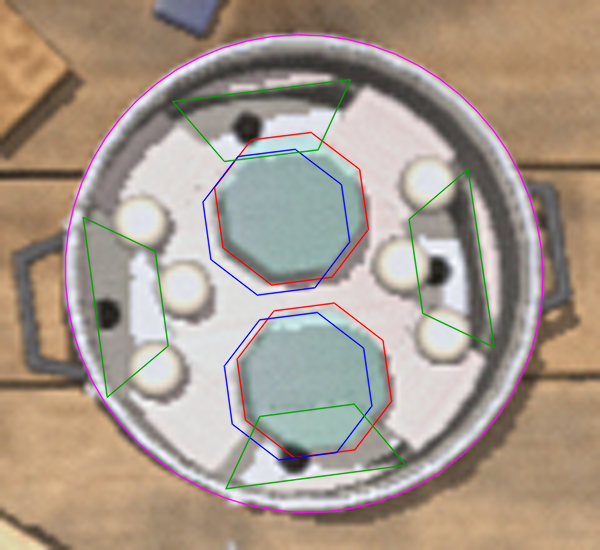

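```bash
python3 - <<'E'
from d import *
t=snapshot("top");M=R.from_euler("z",YS,degrees=True)
for n,P in(("g1",[(217,200,60),(365,215,102),(310,133,102),(280,285,60)]),("g2",[(240,380,60),(387,370,102),(330,308,102),(300,450,60)])):
    for x,y,z in P: print(n,(x,y,z),M.inv().apply(atz(t,[[(x+.5)/5-.5+322,(y+.5)/5-.5+132]],z)-SEP)[0])
E
for i in 1 2; do echo '[[0, 0, -4, 34, -42, -3, 85], [0, 0, -8, 70, -84, -6, 85], [0, 0, -12, 105, -126, -8, 85], [0, 0, -16, 140, -168, -10, 85], [0, 0, -16, 175, -210, -10, 85], [0, 0, -16, 210, -252, -10, 85], [0, 0, -16, 245, -294, -10, 70], [0, 0, -16, 273, -328, -10, 60]]' > path.dat && python3 steer.py path.dat 40; done
python3 - <<'E'
from d import *
for k in(90,0):
    rv,d=delta(tip+(144+k)*u,RG);print(k,rv,d)
E
```

```text
g1 (217, 200, 60) [38.  25.2 60. ]
g1 (365, 215, 102) [ 19.4 -27.3 102. ]
g1 (310, 133, 102) [ 55.  -10.1 102. ]
g1 (280, 285, 60) [-0.8  3.9 60. ]
g2 (240, 380, 60) [-38.1  26.   60. ]
g2 (387, 370, 102) [-43.4 -27.3 102. ]
g2 (330, 308, 102) [-15.9  -8.1 102. ]
g2 (300, 450, 60) [-70.2   5.1  60. ]
time: 1.4
tool_pos: [335.6, -188.6, 241.6]
tcp_rot: [179.9, -0.0, 31.3]
ft_force: [0.9, 0.8, 0.6]
finger_gap: 60.3
grip_force: 0.0
time: 2.4
tool_pos: [397.9, 233.9, 251.5]
tcp_rot: [180.0, -0.0, 47.4]
ft_force: [0.5, -0.9, 0.9]
finger_gap: 60.1
grip_force: 0.0
90 [-24.4  -0.2   0.6] [60.1 93.3 34.7]
0 [-24.4  -0.2   0.6] [ 59.7 130.6 116.6]
```

```bash
echo '[[-8, 0, 0, 20, 31, 12, 60], [-16, 0, 0, 40, 62, 23, 60], [-24.4, 0, 0.6, 60, 93, 35, 60], [-24.4, 0, 0.6, 60, 93, 35, 60], [-24.4, 0, 0.6, 60, 93, 35, 60]]' > path.dat && python3 steer.py path.dat 40
python3 - <<'E'
from d import *
for k in(90,0):
    rv,d=delta(tip+(144+k)*u,RG);print(k,rv,d)
print(r.sense()["ft_force"])
t=snapshot("top");s=snapshot("scene")
cv2.imwrite("pics/g1.png",np.hstack([crop(t,160,120,100,100,4),crop(s,210,150,100,100,4)]))
E
```

```text
time: 3.02
tool_pos: [506.6, 212.9, 216.4]
tcp_rot: [155.7, -0.1, 46.7]
ft_force: [0.3, 0.6, -0.2]
finger_gap: 60.3
grip_force: 0.0
90 [-0.1 -0.1 -0.1] [ 2.  -0.6 -0.7]
0 [-0.1 -0.1 -0.1] [ 1.9 -0.4 89.3]
[ 0.3  0.6 -0.2]
```

View pics/g1.png

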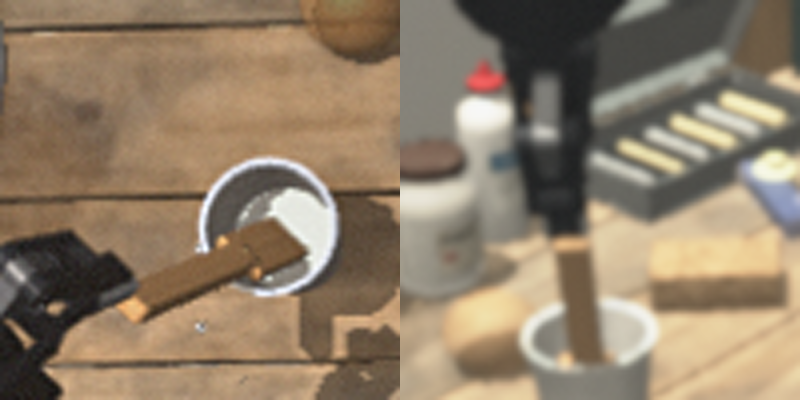

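The gripper is lined up along the handle, with its end at about (135,310) in the left half. I'll go in and close.

```bash
echo '[[0, 0, 0, 2, 0, 20, 45], [0, 0, 0, 2, 0, 45, 40], [0, 0, 0, 2, 0, 65, 40], [0, 0, 0, 2, 0, 80, 40], [0, 0, 0, 2, 0, 89, 40], [0, 0, 0, 2, 0, 89, 30], [0, 0, 0, 2, 0, 89, 22], [0, 0, 0, 2, 0, 89, 17]]' > path.dat && python3 steer.py path.dat 40
echo '[[0, 0, 0, 0, 0, 0, 13], [0, 0, 0, 0, 0, 0, 11], [0, 0, 0, 0, 0, 0, 5], [0, 0, 0, 0, 0, 0, 5], [0, 0, 0, 0, 0, 0, 5]]' > path.dat && python3 steer.py path.dat
```

```text
time: 4.12
tool_pos: [535.6, 189.5, 136.1]
tcp_rot: [155.6, -0.2, 46.7]
ft_force: [-0.9, 0.5, 0.8]
finger_gap: 17.3
grip_force: 0.0
time: 4.75
tool_pos: [535.4, 189.3, 135.4]
tcp_rot: [155.6, -0.1, 46.7]
ft_force: [-2.3, 3.4, 2.0]
finger_gap: 11.3
grip_force: 41.0
```

```bash
echo '[[0, 0, 0, 0, 0, -8, 5], [0, 0, 0, 0, 0, -22, 5], [0, 0, 0, 0, 0, -45, 5], [0, 0, 0, 0, 0, -75, 5], [0, 0, 0, 0, 0, -105, 5], [0, 0, 0, 0, 0, -130, 5], [0, 0, 0, 0, 0, -150, 5], [0, 0, 0, 0, 0, -160, 5]]' > path.dat && python3 steer.py path.dat
echo '[[8, 0, 0, 0, 0, 0, 5], [16, 0, 0, 0, 0, 0, 5], [24.4, 0, 0, 0, 0, 0, 5], [24.4, 0, 0, 0, 0, 0, 5], [24.4, 0, 0, 0, 0, 0, 5], [24.4, 0, 0, 0, 0, 0, 5]]' > path.dat && python3 steer.py path.dat
python3 - <<'E'
from d import *
print(r.sense()["ft_force"])
t=snapshot("top");s=snapshot("scene")
cv2.imwrite("pics/g2.png",np.hstack([crop(t,130,120,120,120,3.3),crop(s,200,100,120,160,3.3)[:396]]))
q=r.sense();Rn=R.from_euler("xyz",q["tcp_rot"],degrees=True)
tp=q["tool_pos"]+Rn.apply([0,0,144]);print(tp,proj(t,tp),proj(s,tp))
rv,d=delta(SEP+[0,0,144+130],RV);print(rv,d)
E
```

```text
time: 5.75
tool_pos: [487.1, 234.8, 283.3]
tcp_rot: [155.6, -0.3, 46.7]
ft_force: [1.2, -0.1, -0.7]
finger_gap: 11.1
grip_force: 40.7
time: 6.5
tool_pos: [486.3, 234.8, 280.7]
tcp_rot: [179.9, -0.1, 46.8]
ft_force: [-0.7, 0.8, -0.1]
finger_gap: 11.3
grip_force: 40.6
[-0.7  0.8 -0.1]
[486.6 235.1 136.9] [[182.8 214.7]] [[252.8 241.3]]
[  0.1  -0.1 -49.6] [-247.9  306.4    6.7]
```

View pics/g2.png

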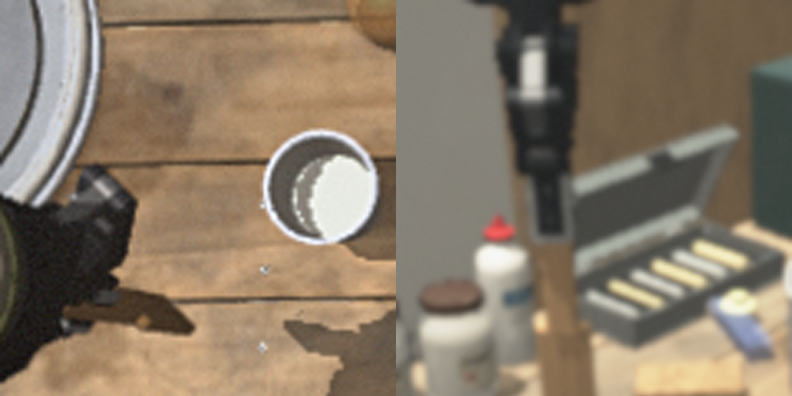

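```bash
echo '[[0, 0, -7, -35, 43, 0, 5], [0, 0, -14, -70, 86, 0, 5], [0, 0, -21, -105, 129, 0, 5], [0, 0, -28, -140, 172, 0, 5], [0, 0, -35, -175, 215, 0, 5], [0, 0, -42, -210, 258, 0, 5], [0, 0, -49.6, -235, 290, 0, 5], [0, 0, -49.6, -248, 306, 0, 5]]' > path.dat && python3 steer.py path.dat
cat > w.py <<'E'
import sys
from d import *
M=R.from_euler("z",YS,degrees=True)
q=r.sense();Rn=R.from_euler("xyz",q["tcp_rot"],degrees=True)
print("tip in sep",M.inv().apply(q["tool_pos"]+Rn.apply([0,0,144])-SEP),"ft",q["ft_force"],"t",round(q["time"],1))
for a in sys.argv[1:]:
    X=np.array(list(map(float,a.split(","))));rv,d=delta(SEP+M.apply(X)+[0,0,144],RV,q);print(a,rv,d)
E
python3 w.py 50,51,125 50,51,67
python3 - <<'E'
from d import *
t=snapshot("top");s=snapshot("scene");M=R.from_euler("z",YS,degrees=True)
q=r.sense();Rn=R.from_euler("xyz",q["tcp_rot"],degrees=True)
a=crop(t,322,122,120,120,4);b=crop(s,300,110,100,120,4)
for x in(-15,15):
  for y in(-4,4):
    X=q["tool_pos"]+Rn.apply([x,y,144])
    for im,c,o in((a,t,(322,122)),(b,s,(300,110))): cv2.circle(im,tuple(np.int32((proj(c,X)[0]-o+.5)*4)),2,(0,0,255),-1)
cv2.imwrite("pics/g3.png",np.hstack([a,b])[:,:800])
E
```

```text
time: 7.6
tool_pos: [539.6, -157.6, 280.3]
tcp_rot: [179.9, -0.1, 96.2]
ft_force: [0.0, 0.8, 0.0]
finger_gap: 11.9
grip_force: 40.6
tip in sep [ -0.5  -1.9 136.3] ft [0.  0.8 0. ] t 7.6
50,51,125 [ 0.1 -0.1 -0.2] [53.1 50.5 11.4]
50,51,67 [ 0.1 -0.1 -0.2] [53.1 50.5 69.4]
```

View pics/g3.png

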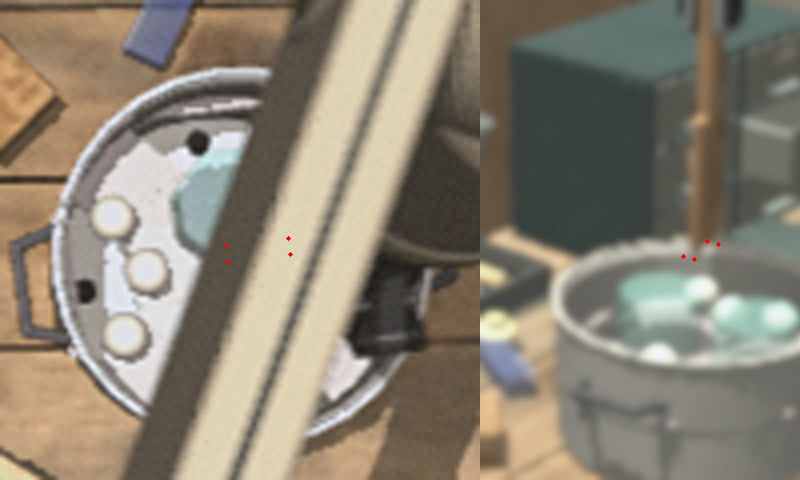

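```bash
echo '[[0, 0, 0, 18, 17, 0, 5], [0, 0, 0, 36, 34, 0, 5], [0, 0, 0, 53, 50, 0, 5], [0, 0, 0, 53, 50, 10, 5], [0, 0, 0, 53, 50, 22, 5], [0, 0, 0, 53, 50, 34, 5], [0, 0, 0, 53, 50, 40, 5], [0, 0, 0, 53, 50, 40, 5]]' > path.dat && python3 steer.py path.dat
python3 w.py 50,51,67
```

```text
time: 8.7
tool_pos: [583.0, -98.3, 239.7]
tcp_rot: [180.0, -0.1, 96.3]
ft_force: [0.1, 0.4, -0.4]
finger_gap: 11.6
grip_force: 40.6
tip in sep [49.1 52.3 95.7] ft [ 0.1  0.4 -0.4] t 8.7
50,51,67 [ 0.  -0.1 -0.1] [-1.1  1.  28.7]
```

```bash
echo '[[0, 0, 0, -1, 0, 6, 5], [0, 0, 0, -1, 0, 12, 5], [0, 0, 0, -1, 0, 18, 5], [0, 0, 0, -1, 0, 24, 5], [0, 0, 0, -1, 0, 28, 5], [0, 0, 0, -1, 0, 28, 5]]' > path.dat && python3 steer.py path.dat
echo '[[0, 0, 0, 0, -3, 0, 5], [0, 0, 0, 0, -6, 0, 5], [0, 0, 0, 0, -9, 0, 5], [0, 0, 0, 0, -12, 0, 5], [0, 0, 0, 0, -15, 0, 5], [0, 0, 0, 0, -17, 0, 5], [0, 0, 0, 0, -17, 0, 5]]' > path.dat && python3 steer.py path.dat
cat > v.py <<'E'
import sys
from h import *
t=snapshot("top");s=snapshot("scene")
cv2.imwrite(sys.argv[1],np.hstack([crop(t,322,122,120,120,3.3),crop(s,300,150,120,90,3.3).copy() if 0 else cv2.copyMakeBorder(crop(s,300,150,120,90,3.3),0,99,0,0,cv2.BORDER_CONSTANT)]))
E
python3 w.py
```

```text
time: 9.45
tool_pos: [583.5, -98.8, 212.0]
tcp_rot: [179.9, -0.1, 96.3]
ft_force: [0.1, -0.6, -1.1]
finger_gap: 11.2
grip_force: 40.6
time: 10.32
tool_pos: [566.8, -100.8, 212.6]
tcp_rot: [179.9, -0.1, 96.3]
ft_force: [0.6, 0.3, -0.7]
finger_gap: 11.2
grip_force: 40.6
tip in sep [32.8 51.6 68.6] ft [ 0.6  0.3 -0.7] t 10.3
```

```bash
cat > bd.py <<'E'
from d import *
M=R.from_euler("z",YS,degrees=True)
def beads(t,img):
    g=cv2.resize(img[132:242,322:442],None,fx=5,fy=5,interpolation=cv2.INTER_CUBIC)
    g=cv2.GaussianBlur(cv2.cvtColor(g,cv2.COLOR_BGR2GRAY),(0,0),2)
    c=cv2.HoughCircles(g,cv2.HOUGH_GRADIENT,1,30,param1=80,param2=16,minRadius=20,maxRadius=34)
    out=[]
    for x,y,rad in (c[0] if c is not None else []):
        X=M.inv().apply(atz(t,[[(x+.5)/5-.5+322,(y+.5)/5-.5+132]],72)-SEP)[0]
        if np.hypot(X[0],X[1])<85: out.append((*np.round(X[:2],1),rad,g[int(y),int(x)]))
    return np.array(sorted(out,key=lambda a:a[1]))
if __name__=="__main__":
    t=snapshot("top");print(beads(t,t["pixels"]))
E
python3 -c "
from bd import *
t=snapshot('top');print(beads(t,cv2.imread('pics/top0.png')));print('now');print(beads(t,t['pixels']))"
```

```text
[[ 32.1 -60.8  29.7 225. ]
 [-30.7 -58.8  22.4 225. ]
 [  0.2 -46.   23.  224. ]
 [ 67.1  13.1  23.1  54. ]
 [-73.3  26.3  27.7 199. ]
 [  1.7  44.8  23.2 225. ]
 [-61.1  47.5  32.2 219. ]
 [ 33.7  58.8  26.8 224. ]
 [-30.2  62.   24.5 225. ]
 [ -4.8  81.9  20.3  80. ]]
now
[[ 32.8 -61.8  25.7 154. ]
 [-74.3  25.6  30.1 208. ]
 [  1.4  45.2  31.2 216. ]
 [-61.1  47.5  32.2 208. ]
 [-31.8  59.7  29.9 215. ]]
```

Bead 1 is gone from the grate. Next is the one at (-30,61).

```bash
echo '[[0, 0, 0, 0, 4, -15, 5], [0, 0, 0, 0, 4, -40, 5], [0, 0, 0, 0, -25, -40, 5], [0, 0, 0, 0, -55, -40, 5], [0, 0, 0, 0, -75, -40, 5], [0, 0, 0, 0, -82, -40, 5], [0, 0, 0, 0, -82, -40, 5], [0, 0, 0, 0, -82, -36, 5]]' > path.dat && python3 steer.py path.dat
python3 w.py -49.5,51,68
echo '[[0, 0, 0, 0, 0, 8, 5], [0, 0, 0, 0, 0, 16, 5], [0, 0, 0, 0, 0, 22, 5], [0, 0, 0, 0, 0, 28, 5], [0, 0, 0, 0, 0, 33, 5], [0, 0, 0, 0, 0, 36, 5], [0, 0, 0, 0, 0, 36, 5]]' > path.dat && python3 steer.py path.dat
python3 w.py -49.5,51,68
```

```text
time: 11.38
tool_pos: [486.2, -109.9, 248.9]
tcp_rot: [179.8, -0.1, 96.3]
ft_force: [0.7, -0.1, -1.1]
finger_gap: 11.5
grip_force: 40.6
tip in sep [-48.1  51.5 104.9] ft [ 0.7 -0.1 -1.1] t 11.4
-49.5,51,68 [ 0.2 -0.1 -0.1] [-0.4 -1.1 36.9]
time: 12.25
tool_pos: [485.2, -109.7, 212.2]
tcp_rot: [179.9, -0.1, 96.3]
ft_force: [0.1, 0.8, 0.0]
finger_gap: 11.7
grip_force: 40.6
tip in sep [-49.2  51.8  68.2] ft [0.1 0.8 0. ] t 12.2
-49.5,51,68 [ 0.1 -0.1 -0.1] [-0.6 -0.1  0.2]
```

```bash
echo '[[0, 0, 0, 0, 3, 0, 5], [0, 0, 0, 0, 6, 0, 5], [0, 0, 0, 0, 9, 0, 5], [0, 0, 0, 0, 12, 0, 5], [0, 0, 0, 0, 15, 0, 5], [0, 0, 0, 0, 17, 0, 5], [0, 0, 0, 0, 17, 0, 5]]' > path.dat && python3 steer.py path.dat
python3 w.py; python3 bd.py
echo '[[0, 0, 0, 0, -4, -15, 5], [0, 0, 0, 0, -4, -42, 5], [0, 0, 0, -18, 15, -42, 5], [0, 0, 0, -36, 25, -42, 5], [0, 0, 0, -36, 25, -42, 5]]' > path.dat && python3 steer.py path.dat
python3 w.py -8.3,16,108
```

```text
time: 13.12
tool_pos: [502.3, -107.9, 212.4]
tcp_rot: [179.9, -0.1, 96.3]
ft_force: [-0.1, 0.9, -1.1]
finger_gap: 11.5
grip_force: 40.7
tip in sep [-32.   51.8  68.4] ft [-0.1  0.9 -1.1] t 13.1
[[-82.8  -5.3  23.2 136. ]
 [ 62.5  27.2  27.7 208. ]
 [-64.1  50.   20.8 215. ]]
time: 13.8
tool_pos: [531.3, -141.9, 255.4]
tcp_rot: [179.9, -0.1, 96.2]
ft_force: [-0.4, 0.6, -0.1]
finger_gap: 11.8
grip_force: 40.6
tip in sep [ -6.9  14.6 111.4] ft [-0.4  0.6 -0.1] t 13.8
-8.3,16,108 [ 0.1 -0.1 -0.2] [ 1.5 -1.   3.4]
```

```bash
echo '[[0, 0, 0, 1.5, -1.2, 0, 5], [0, 0, 0, 1.5, -1.2, 4, 5], [0, 0, 0, 1.5, -1.2, 7, 5], [0, 0, 0, 1.5, -1.2, 10, 5], [0, 0, 0, 1.5, -1.2, 12, 5], [0, 0, 0, 1.5, -1.2, 14, 5], [0, 0, 0, 1.5, -1.2, 14, 5]]' > path.dat && python3 steer.py path.dat
python3 w.py -8.3,16,68
python3 bd.py
```

```text
time: 14.68
tool_pos: [529.6, -139.6, 240.2]
tcp_rot: [179.9, -0.1, 96.3]
ft_force: [-0.1, 0.3, -1.1]
finger_gap: 11.8
grip_force: 40.6
tip in sep [-8.5 17.2 96.2] ft [-0.1  0.3 -1.1] t 14.7
-8.3,16,68 [ 0.1 -0.1 -0.1] [-1.   0.4 28.2]
[[ 13.3  59.9  21.8 225. ]]
```

```bash
python3 v.py pics/p9.png
```

```text
(no output)
```

View pics/p9.png

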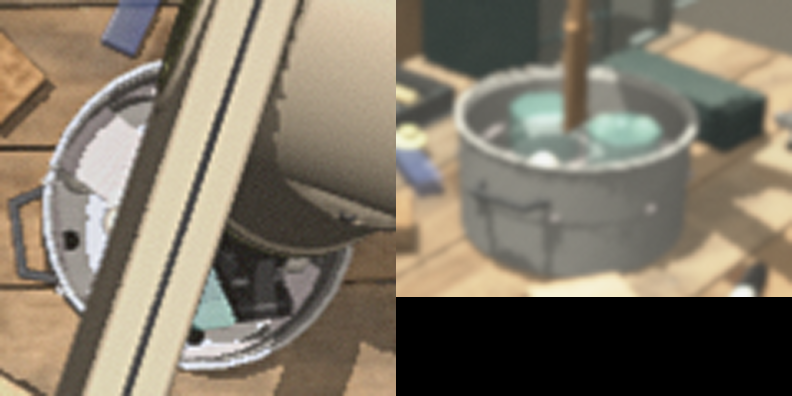

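Top view: both +y arm beads are gone. The hub bead is still at (110,222), and in the scene half at (543,158). The blade stands in the gap between the glass blocks, so I'll lower it and push towards +y.

```bash
echo '[[0, 0, 0, -2, 0.2, 5, 5], [0, 0, 0, -2, 0.2, 10, 5], [0, 0, 0, -2, 0.2, 15, 5], [0, 0, 0, -2, 0.2, 20, 5], [0, 0, 0, -2, 0.2, 25, 5], [0, 0, 0, -2, 0.2, 28, 5], [0, 0, 0, -2, 0.2, 28, 5]]' > path.dat && python3 steer.py path.dat
python3 w.py
echo '[[0, 0, 0, 3, 0, 0, 5], [0, 0, 0, 6, 0.5, 0, 5], [0, 0, 0, 8, 1, 0, 5], [0, 0, 0, 10, 1.5, 0, 5], [0, 0, 0, 12, 2, 0, 5], [0, 0, 0, 14, 2.5, 0, 5], [0, 0, 0, 16, 3, 0, 5], [0, 0, 0, 18, 3.5, 0, 5]]' > path.dat && python3 steer.py path.dat
python3 w.py
```

```text
time: 15.7
tool_pos: [529.9, -141.5, 212.1]
tcp_rot: [179.9, -0.1, 96.3]
ft_force: [0.9, -0.8, -0.6]
finger_gap: 11.7
grip_force: 40.6
tip in sep [-8.4 15.3 68.1] ft [ 0.9 -0.8 -0.6] t 15.7
time: 16.7
tool_pos: [531.6, -123.2, 212.4]
tcp_rot: [179.9, -0.1, 96.3]
ft_force: [0.9, -0.4, -0.4]
finger_gap: 11.7
grip_force: 40.6
tip in sep [-4.6 33.3 68.4] ft [ 0.9 -0.4 -0.4] t 16.7
```

```bash
cat > sb.py <<'E'
from bd import *
def sblobs(s,img):
    hsv=cv2.cvtColor(img,cv2.COLOR_BGR2HSV);m=cv2.inRange(hsv,(0,0,195),(180,60,255));m[:165]=0;m[235:]=0;m[:,:310]=0;m[:,400:]=0
    n,l,st,c=cv2.connectedComponentsWithStats(m);return [(c[i].round(1).tolist(),int(st[i,4])) for i in range(1,n) if st[i,4]>=8]
s=snapshot("scene");print("init",sblobs(s,cv2.imread("pics/scene0.png")));print("now",sblobs(s,s["pixels"]))
X=np.array([[31.4,59.3,72],[1.2,45,72],[-30.1,60.9,72],[32.2,-61.5,72],[.1,-45.8,72],[-30.4,-58.3,72]])
print(proj(s,M.apply(X)+SEP).round(1).tolist())
E
python3 sb.py; python3 bd.py
```

```text
init [([383.1, 180.8], 51), ([319.2, 183.2], 29), ([348.5, 184.2], 112), ([368.1, 187.6], 120), ([367.8, 194.1], 16), ([380.8, 194.9], 19), ([344.2, 198.1], 30)]
now [([360.6, 172.0], 23), ([319.5, 183.0], 40), ([355.9, 181.6], 27), ([341.5, 184.6], 59), ([368.2, 188.3], 105), ([363.3, 233.8], 11)]
[[331.3, 199.8], [344.2, 200.8], [351.5, 206.4], [354.6, 183.6], [361.9, 188.4], [374.0, 189.5]]
[[-73.5  25.1  22.9 214. ]
 [-64.7  45.5  26.6 215. ]]
```

```bash
echo '[[0, 0, 0, -5, -1.5, 0, 5], [0, 0, 0, -11, -3, 0, 5], [0, 0, 0, -18, -3.8, 0, 5], [0, 0, 0, -24, -3.8, 0, 5], [0, 0, 0, -30, -3.8, 0, 5], [0, 0, 0, -36, -3.8, 0, 5], [0, 0, 0, -42, -3.8, 0, 5], [0, 0, 0, -47, -3.8, 0, 5]]' > path.dat && python3 steer.py path.dat
python3 w.py
echo '[[0, 0, 0, -3, 0, 0, 5], [0, 0, 0, -5, 0.5, 0, 5], [0, 0, 0, -7, 1, 0, 5], [0, 0, 0, -9, 1.5, 0, 5], [0, 0, 0, -11, 2, 0, 5], [0, 0, 0, -13, 2.5, 0, 5], [0, 0, 0, -16, 3, 0, 5], [0, 0, 0, -19, 3.5, 0, 5]]' > path.dat && python3 steer.py path.dat
python3 w.py
echo '[[0, 0, 0, -2, 0, 0, 5], [0, 0, 0, -2, 0, 0, 5]]' > path.dat && python3 steer.py path.dat
python3 w.py; python3 sb.py
```

```text
time: 17.8
tool_pos: [533.1, -170.8, 212.4]
tcp_rot: [179.9, -0.1, 96.3]
ft_force: [0.1, -0.8, -0.4]
finger_gap: 11.5
grip_force: 40.6
tip in sep [ -8.5 -14.2  68.4] ft [ 0.1 -0.8 -0.4] t 17.8
time: 18.8
tool_pos: [538.6, -189.1, 212.3]
tcp_rot: [179.9, -0.1, 96.3]
ft_force: [0.9, 0.0, -1.1]
finger_gap: 11.3
grip_force: 40.6
tip in sep [ -5.  -33.   68.3] ft [ 0.9  0.  -1.1] t 18.8
time: 19.05
tool_pos: [538.8, -191.1, 212.3]
tcp_rot: [179.9, -0.1, 96.3]
ft_force: [0.4, -0.5, -0.6]
finger_gap: 11.7
grip_force: 40.6
tip in sep [ -5.1 -35.   68.3] ft [ 0.4 -0.5 -0.6] t 19.1
init [([383.1, 180.8], 51), ([319.2, 183.2], 29), ([348.5, 184.2], 112), ([368.1, 187.6], 120), ([367.8, 194.1], 16), ([380.8, 194.9], 19), ([344.2, 198.1], 30)]
now [([348.5, 171.6], 24), ([320.5, 184.9], 52), ([346.9, 183.8], 179), ([372.6, 191.8], 240), ([362.1, 233.7], 16)]
[[331.3, 199.8], [344.2, 200.8], [351.5, 206.4], [354.6, 183.6], [361.9, 188.4], [374.0, 189.5]]
```

```bash
echo '[[0, 0, 0, 3, 0, -15, 5], [0, 0, 0, 3, 0, -42, 5], [0, 0, 0, -6, 25, -42, 5], [0, 0, 0, -16, 45, -42, 5], [0, 0, 0, -16, 55, -42, 5], [0, 0, 0, -16, 55, -42, 5], [0, 0, 0, -16, 55, -36, 5]]' > path.dat && python3 steer.py path.dat
python3 w.py 50,-51,68
echo '[[0, 0, 0, 0, 0, 8, 5], [0, 0, 0, 0, 0, 16, 5], [0, 0, 0, 0, 0, 22, 5], [0, 0, 0, 0, 0, 28, 5], [0, 0, 0, 0, 0, 33, 5], [0, 0, 0, 0, 0, 36, 5], [0, 0, 0, 0, 0, 36, 5]]' > path.dat && python3 steer.py path.dat
python3 w.py 50,-51,68
```

```text
time: 19.98
tool_pos: [595.0, -200.6, 249.0]
tcp_rot: [179.9, -0.1, 96.3]
ft_force: [-0.2, -0.5, -0.8]
finger_gap: 11.2
grip_force: 40.6
tip in sep [ 49.9 -50.8 105. ] ft [-0.2 -0.5 -0.8] t 20.0
50,-51,68 [ 0.1 -0.1 -0.1] [-0.1  0.4 37. ]
time: 20.85
tool_pos: [595.1, -200.7, 212.1]
tcp_rot: [179.9, -0.1, 96.3]
ft_force: [0.7, 0.3, 0.1]
finger_gap: 11.2
grip_force: 40.6
tip in sep [ 49.8 -50.8  68.1] ft [0.7 0.3 0.1] t 20.9
50,-51,68 [ 0.1 -0.1 -0.1] [0.1 0.4 0.1]
```

```bash
echo '[[0, 0, 0, 0, -3, 0, 5], [0, 0, 0, 0, -6, 0, 5], [0, 0, 0, 0, -9, 0, 5], [0, 0, 0, 0, -12, 0, 5], [0, 0, 0, 0, -15, 0, 5], [0, 0, 0, 0, -18, 0, 5], [0, 0, 0, 0, -18, 0, 5]]' > path.dat && python3 steer.py path.dat
python3 w.py
echo '[[0, 0, 0, 0, 4, -15, 5], [0, 0, 0, 0, 4, -42, 5], [0, 0, 0, 0, -25, -42, 5], [0, 0, 0, 0, -55, -42, 5], [0, 0, 0, 0, -75, -42, 5], [0, 0, 0, 0, -81.5, -42, 5], [0, 0, 0, 0, -81.5, -42, 5], [0, 0, 0, 0, -81.5, -38, 5]]' > path.dat && python3 steer.py path.dat
python3 w.py -49.5,-51,68
echo '[[0, 0, 0, 0, 0, 8, 5], [0, 0, 0, 0, 0, 16, 5], [0, 0, 0, 0, 0, 22, 5], [0, 0, 0, 0, 0, 28, 5], [0, 0, 0, 0, 0, 33, 5], [0, 0, 0, 0, 0, 37, 5], [0, 0, 0, 0, 0, 37, 5]]' > path.dat && python3 steer.py path.dat
python3 w.py -49.5,-51,68
```

```text
time: 21.72
tool_pos: [577.1, -202.8, 212.4]
tcp_rot: [179.9, -0.1, 96.3]
ft_force: [-0.1, -0.3, -0.8]
finger_gap: 11.4
grip_force: 40.6
tip in sep [ 31.8 -50.9  68.4] ft [-0.1 -0.3 -0.8] t 21.7
time: 22.72
tool_pos: [497.1, -211.8, 250.7]
tcp_rot: [179.8, -0.1, 96.3]
ft_force: [0.4, 0.2, -0.2]
finger_gap: 11.6
grip_force: 40.7
tip in sep [-48.6 -51.  106.7] ft [ 0.4  0.2 -0.2] t 22.7
-49.5,-51,68 [ 0.2 -0.1 -0.1] [ 0.1 -0.6 38.7]
time: 23.6
tool_pos: [496.1, -211.6, 212.9]
tcp_rot: [179.9, -0.1, 96.3]
ft_force: [0.0, -0.2, -0.6]
finger_gap: 11.5
grip_force: 40.7
tip in sep [-49.8 -50.6  68.9] ft [ 0.  -0.2 -0.6] t 23.6
-49.5,-51,68 [ 0.1 -0.1 -0.1] [-0.1  0.5  0.9]
```

Push the last one, rise, then move toward the cup so the top view is clear.

```bash
echo '[[0, 0, 0, 0, 3, 0, 5], [0, 0, 0, 0, 6, 0, 5], [0, 0, 0, 0, 9, 0, 5], [0, 0, 0, 0, 12, 0, 5], [0, 0, 0, 0, 15, 0, 5], [0, 0, 0, 0, 18, 0, 5], [0, 0, 0, 0, 18, 0, 5]]' > path.dat && python3 steer.py path.dat
python3 w.py
echo '[[0, 0, 0, 0, -4, -15, 5], [0, 0, 0, 0, -4, -45, 5], [0, 0, 0, 20, -4, -75, 5], [0, 0, 0, 80, -4, -80, 5], [0, 0, 0, 140, -4, -80, 5], [0, 0, 0, 200, -4, -80, 5], [0, 0, 0, 260, -4, -80, 5], [0, 0, 0, 300, -4, -80, 5]]' > path.dat && python3 steer.py path.dat
python3 - <<'E'
from sb import *
t=snapshot("top");print(beads(t,t["pixels"]))
cv2.imwrite("pics/p10.png",np.hstack([crop(t,322,132,120,110,4),crop(s,300,150,72,88,4)]));cv2.imwrite("pics/p10b.png",t["pixels"])
print(delta(tip+(144+160)*u,R.from_euler("xyz",[180,0,46.8],degrees=True)))
E
```

```text
time: 24.48
tool_pos: [514.4, -209.7, 213.3]
tcp_rot: [179.9, -0.1, 96.3]
ft_force: [-0.6, 0.1, -0.9]
finger_gap: 11.0
grip_force: 40.7
tip in sep [-31.4 -50.8  69.3] ft [-0.6  0.1 -0.9] t 24.5
time: 25.48
tool_pos: [476.5, 90.1, 295.3]
tcp_rot: [179.8, -0.1, 96.4]
ft_force: [0.6, -0.6, -1.0]
finger_gap: 11.6
grip_force: 40.7
init [([383.1, 180.8], 51), ([319.2, 183.2], 29), ([348.5, 184.2], 112), ([368.1, 187.6], 120), ([367.8, 194.1], 16), ([380.8, 194.9], 19), ([344.2, 198.1], 30)]
now [([370.2, 176.7], 191), ([321.7, 184.2], 72), ([358.9, 188.7], 471), ([333.9, 196.8], 10)]
[[331.3, 199.8], [344.2, 200.8], [351.5, 206.4], [354.6, 183.6], [361.9, 188.4], [374.0, 189.5]]
[[-61.6 -45.9  25.8 218. ]
 [ 67.1  12.7  23.1  49. ]
 [ -5.1  83.2  24.9 110. ]]Traceback (most recent call last):
  File "<stdin>", line 3, in <module>
    return _nx.concatenate(arrs, 1, dtype=dtype, casting=casting)
           ~~~~~~~~~~~~~~~^^^^^^^^^^^^^^^^^^^^^^^^^^^^^^^^^^^^^^^
ValueError: all the input array dimensions except for the concatenation axis must match exactly, but along dimension 0, the array at index 0 has size 440 and the array at index 1 has size 352
```

Run:
```python
from bd import *
t=snapshot("top")
cv2.imwrite("pics/p10.png",crop(t,322,132,120,110,5))
rv,d=delta(tip+(144+160)*u,R.from_euler("xyz",[180,0,46.8],degrees=True));print(rv,d)
```

```text
[ 0.1 -0.2 49.7] [143.4  25.8  14.8]
```

View pics/p10.png

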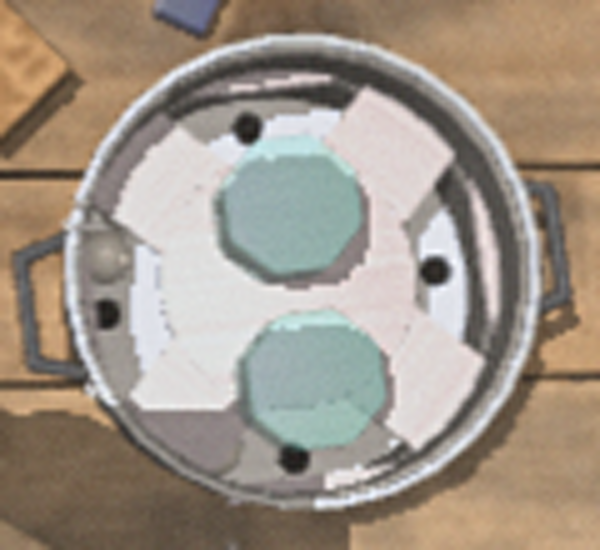

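The separator is clear: only the glass at (291,208) and (314,380) is left on the grate, and a fallen bead shows in the receiver at (105,258). Now the paddle goes back to the cup.

```bash
echo '[[0, 0, 10, 29, 5, 3, 5], [0, 0, 20, 58, 10, 6, 5], [0, 0, 30, 87, 15, 9, 5], [0, 0, 40, 116, 21, 12, 5], [0, 0, 49.7, 143, 26, 15, 5], [0, 0, 49.7, 143, 26, 15, 5]]' > path.dat && python3 steer.py path.dat
echo '[[-8, 0, 0, 0, 0, 0, 5], [-16, 0, 0, 0, 0, 0, 5], [-24.4, 0, 0, 0, 0, 0, 5], [-24.4, 0, 0, 0, 0, 0, 5], [-24.4, 0, 0, 0, 0, 0, 5]]' > path.dat && python3 steer.py path.dat
python3 - <<'E'
from d import *
for k in(160,4):print(delta(tip+(144+k)*u,RG))
E
```

```text
time: 26.38
tool_pos: [487.6, 232.9, 279.1]
tcp_rot: [-180.0, -0.1, 46.6]
ft_force: [0.3, -0.5, -1.3]
finger_gap: 11.2
grip_force: 40.6
time: 27.0
tool_pos: [487.6, 232.1, 279.5]
tcp_rot: [155.7, -0.1, 46.6]
ft_force: [1.1, -0.2, 0.3]
finger_gap: 11.5
grip_force: 40.7
(array([-0.2, -0. , -0.2]), array([ 1. , -2.1, -2.1]))
(array([-0.2, -0. , -0.2]), array([  0.9,  -1.7, 153.9]))
```

```bash
echo '[[0, 0, 0, 1, -0.8, 20, 5], [0, 0, 0, 1, -0.8, 45, 5], [0, 0, 0, 1, -0.8, 70, 5], [0, 0, 0, 1, -0.8, 95, 5], [0, 0, 0, 1, -0.8, 115, 5], [0, 0, 0, 1, -0.8, 128, 5], [0, 0, 0, 1, -0.8, 136, 5], [0, 0, 0, 1, -0.8, 140, 5]]' > path.dat && python3 steer.py path.dat
echo '[[0, 0, 0, 0, -0.4, 3, 5], [0, 0, 0, 0, -0.8, 6, 5], [0, 0, 0, 0, -0.8, 8, 5], [0, 0, 0, 0, -0.8, 10, 5], [0, 0, 0, 0, -0.8, 11, 5], [0, 0, 0, 0, -0.8, 11, 5]]' > path.dat && python3 steer.py path.dat
python3 - <<'E'
from d import *
print(delta(tip+(144)*u,RG))
E
```

```text
time: 28.0
tool_pos: [530.1, 194.2, 151.3]
tcp_rot: [155.6, -0.1, 46.6]
ft_force: [-0.1, -0.3, -0.2]
finger_gap: 11.4
grip_force: 40.7
time: 28.75
tool_pos: [532.5, 192.0, 140.8]
tcp_rot: [155.6, -0.1, 46.6]
ft_force: [0.3, 0.4, 0.1]
finger_gap: 11.3
grip_force: 40.7
(array([-0. , -0. , -0.2]), array([-0.5,  0.5,  6.7]))
```

```bash
echo '[[0, 0, 0, 0, 0, 1.5, 5], [0, 0, 0, 0, 0.2, 3, 5], [0, 0, 0, 0, 0.4, 4, 5], [0, 0, 0, 0, 0.4, 5, 5], [0, 0, 0, 0, 0.4, 5, 5]]' > path.dat && python3 steer.py path.dat
echo '[[0, 0, 0, 0, 0, 0, 11], [0, 0, 0, 0, 0, 0, 14], [0, 0, 0, 0, 0, 0, 18], [0, 0, 0, 0, 0, 0, 24], [0, 0, 0, 0, 0, 0, 32], [0, 0, 0, 0, 0, 0, 40], [0, 0, 0, 0, 0, 0, 40]]' > path.dat && python3 steer.py path.dat
```

```text
time: 29.38
tool_pos: [534.1, 190.3, 136.2]
tcp_rot: [155.6, -0.1, 46.6]
ft_force: [0.3, -0.3, -0.2]
finger_gap: 11.4
grip_force: 40.7
time: 30.25
tool_pos: [534.2, 190.3, 136.4]
tcp_rot: [155.6, -0.1, 46.6]
ft_force: [-0.2, 0.3, -0.3]
finger_gap: 40.0
grip_force: 0.0
```

Back out along the axis, clear away, and compare the paddle with its initial picture.

```bash
echo '[[0, 0, 0, 0, 0, -10, 44], [0, 0, 0, 0, 0, -30, 44], [0, 0, 0, 0, 0, -55, 44], [0, 0, 0, 0, 0, -85, 44], [0, 0, 0, 0, 0, -125, 44], [0, 0, 0, -30, 0, -150, 44], [0, 0, 0, -80, 0, -160, 44], [0, 0, 0, -130, 0, -160, 44]]' > path.dat && python3 steer.py path.dat
python3 - <<'E'
from h import *
for n in("top","scene"):
    s=snapshot(n);a=cv2.imread(f"pics/{n}0.png");b=s["pixels"]
    x0,y0,w,h=(180,150,66,60) if n=="top" else (230,200,66,80)
    A,B=[i[y0:y0+h,x0:x0+w].astype(np.float32).mean(2) for i in(a,b)]
    print(n,"shift",cv2.phaseCorrelate(A,B,cv2.createHanningWindow((w,h),cv2.CV_32F)),"absdiff",np.abs(A-B).mean())
    if n=="top":
        sh=[cv2.phaseCorrelate(*[i[132:242,322:442].astype(np.float32).mean(2) for i in(a,b)])];print("sep shift",sh)
        m=[cv2.inRange(cv2.cvtColor(i[y0:y0+h,x0:x0+w],cv2.COLOR_BGR2HSV),(5,90,20),(20,255,110)) for i in(a,b)]
    else: m=[cv2.inRange(i[y0:y0+40,x0:x0+w],(0,0,0),(80,110,140)) for i in(a,b)]
    print([ (int((k>0).sum()),np.argwhere(k>0).mean(0).round(1)) for k in m])
print(r.sense()["ft_force"],r.sense()["tool_pos"])
E
```

```text
time: 31.25
tool_pos: [396.0, 140.9, 283.7]
tcp_rot: [155.6, -0.3, 46.7]
ft_force: [-0.5, -1.1, 1.4]
finger_gap: 43.7
grip_force: 0.0
top shift ((-0.012615009136752064, 0.01426273223079022), 0.9503874758879344) absdiff 4.0680976
sep shift [((0.04507624364234886, 0.0048316254222982025), 0.871994872490565)]
[(245, array([37.3, 40.9])), (208, array([36.9, 38.9]))]
scene shift ((0.016707343823910037, -0.054214909937392974), 0.9185153196255366) absdiff 16.711931
[(426, array([24. , 34.3])), (317, array([24.7, 33.6]))]
[0.2 0.4 0.1] [394.2 139.1 282.8]
```

```bash
echo '[[0, 0, 0, 0, 0, 0, 44], [0, 0, 0, 0, 0, 0, 44], [0, 0, 0, 0, 0, 0, 44], [0, 0, 0, 0, 0, 0, 44]]' > path.dat && python3 steer.py path.dat; python3 -c "
from bench import r, snapshot
print(r.hand_in())"
```

```text
time: 31.85
tool_pos: [396.9, 141.3, 281.5]
tcp_rot: [155.6, -0.1, 46.6]
ft_force: [-0.5, -1.1, 0.1]
finger_gap: 44.2
grip_force: 0.0
the job is handed in; nothing more can be done
None
```

I handed the job in at about 32 s: all six beads are off the grate with only the two glass blocks left on it, the separator has not moved, and the paddle is back in its cup, blade down and released; the hand-in call returned no verdict.

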